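# Pin the pull-out arm of a shelf display rail

### The job

Take the steel pin out of its wooden holder, put its tip into the hole in the sliding bar of the display rail, and move the bar with it until the pin finds the hidden hole below; then push the pin fully home so that its collar sits flat on the bar, and let go. Feel your way: never press on the rail harder than about 40 N, and leave the goods standing around it where they are.

Things in the scene. Friction and masses are not known exactly. Their poses are not given: they have to be found in the camera images.
- pin: loose steel pin, 86 mm tall, 0.10 to 0.16 kg, standing upright in its holder. Origin at the centre of its tip, z up along the pin. From the tip up: a 6 mm long taper (9 mm diameter growing to 12 mm), a round shank of 12 mm diameter up to 46 mm, a collar of 26 mm diameter from 46 to 50 mm, and a round head to grip, 20 mm in diameter, from 50 to 86 mm.
- holder: fixed wooden block, 70 x 70 mm and 50 mm high, with a vertical 17 mm hole in its middle. Origin at the centre of its underside. The pin stands in it with its collar on the block's top, its tip 4 mm above the table.
- rail: fixed white steel channel, 260 mm long (its x axis), 56 mm wide, walls up to 48 mm high, floor 3 mm thick, screwed to the shelf. Origin at the centre of its underside. A steel bar slides on it, and a block is clamped inside it, hidden under the bar (see rail_mid).
- bar_hole (a point): centre of the top mouth of the 14 mm through hole in the bare steel bar (9.5 mm thick, top 52 mm above the shelf). The hole starts 37 to 57 mm from the rail's middle on its -x side. A pin put through it lands on the hidden block, 10 mm below the bar's top, until both holes are in line (within about 2 mm, where the tip drops in). Axes as the rail's.
- pin_collar (a point): centre of the underside of the pin's collar, 46 mm above its tip. When the pin is home this lies on the bar's top, at bar_hole. Steel meets steel there and on the block: the force shoots up within a millimetre, so approach at 5 to 10 mm/s and stop at the first rise.
- candle_rack: bystander: wooden base 70 x 160 mm with seven upright brass rods, up to 167 mm high; origin at the centre of its underside
- carton: bystander: cardboard box 80 x 80 x 100 mm high; origin at the centre of its underside
- lights_box: bystander: flat green box 110 x 200 x 40 mm high; origin at the centre of its underside
- rail_mid (a point): rail's middle at the height of the hidden block's flat top, 42 mm above the shelf. The 14 mm thick block has one vertical 14 mm hole on the rail's centre line, anywhere within 25 mm of here along the rail: not measured, so feel for it. Spring jaws under the block grip the pin: once its tip is 16 mm or more into the block it needs a steady push of about 4 to 12 N and does not fall home.
- bar_end (a point): bar's top centre line at its end with the small upright white ticket plate (rail's +x end), 218 mm from bar_hole. The bar, 300 x 36 mm, slides only along the rail's x axis with about 3 N of friction, stays where it is left, and can be moved by a pin in its hole; the hole can go from 60 mm on the -x side to 35 mm on the +x side of the rail's middle.
There are look-alikes about, which are no part of the job. Of the things shaped like the pin, the steel one is meant. What is meant by the holder is not turquoise, and is the smaller of those in its own colour.

How it is judged:
By the outcome, as a careful person would: the job done as asked, in the order asked, and still so for the second after the job is handed in, with the robot touching nothing.
It also fails if it takes over 72 s, if anything falls off the work surface, if the arm or the gripper's body presses on something with over 40 N, if the wrist force passes 120 N, or if a joint passes its speed limit or range.

### The arm

A 6-joint arm with a two-finger parallel gripper is mounted at the origin on the work surface. World frame = base frame: x ahead of the robot, y to its left, z up, the work surface at z = 0. Lengths are in m, angles in rad, forces in N, time in s.
With the tool pointing down it reaches from about 0.3 to 0.75 m from the base axis. Payload 8.5 kg.
Tool frame: the origin (TCP) lies midway between the tips of the shut fingers; the grasp point (between the pads) lies 19 mm behind it; z points along the fingers, y is the direction in which the jaws open and shut (so a half turn about z gives the same grasp; the last joint's range is limited). The gripper opens to 85 mm and grips with 20 to 120 N. Pads are 22 mm wide; open, the fingers measure 114 mm over their backs; the gripper's body (76 mm by 85 mm) begins 54 mm behind the grasp point. The pads swing forward as they close: fully open they stand 13 mm farther back than shut.
Start: joints at [-1.358, 0.381, 1.297, -0, 1.464, -0.215], TCP at [0.228, -0.5, 0.205] pointing down, gripper open.
Joint ranges: [-3.11, 3.11], [-0.89, 2.33], [0.22, 2.48], [-1.42, 4.56], [0.17, 2.85], [-2.88, 2.88]. Speed limits (rad/s): [2.39, 2.39, 3.14, 3.14, 3.14, 3.14].

### API

Orientations are given as a 3x3 rotation matrix whose columns are the frame's x, y, z axes.
In Python, from plant import get_obs, read_camera, get_calibration, sign_off, find_in, cut_out, pinpoint gives the robot as it stands. The module is installed in compiled form; this text tells all that it offers.
- The arm moves only by the tool send_rows, never from a script. Its argument "series" is a list of rows, each an object with "delta_pos": the shift along the tool's x, y, z in m, a list of three; "spin": the turn about the tool's z in degrees; "claw": the closure, from 0 (fully open) to 1 (shut). A call has 1 to 10 rows; each row is the pose to reach, as a shift and turn from the pose commanded when the call began, along the tool's axes at that moment; what a row does not reach only later rows make up. A row lasts 1/8 s, in which the tool goes at most 62.5 mm and 10.7 degrees, less where a joint would pass 70% of its speed; a pose out of reach is approached as far as the arm can. A call with a gripper value outside its range is refused whole. The fingers move at their own pace and stop on an object; the grip force is fixed at half the most. Time passes only in rows, so rows that repeat a pose let the fingers close. It gives the time, the measured TCP pose, the force and the opening at its end, in the units of the state.
- get_obs(): the state, without advancing time (a new reading comes with each control period).
- read_camera(name): name is "scene" or "top"; returns the picture (384x512x3 uint8, blue, green, red); there is no depth.
- get_calibration(name): a dict with "camera_matrix" (3x3 intrinsics, pixels), "extrinsics" (4x4, takes a point from world to camera coordinates). Camera axes: x right, y down, z forward; pixel columns grow to the right and rows downward; lengths in m; the calibration is good to about 2 mm. A picture is of the moment at which its call begins. get_calibration takes no time and is no camera call.
- sign_off(): hands the job in, once; it reports no verdict.
Trained networks look in the newest picture that a camera, given by its name, has taken for a name from the list of things; names that differ only in an ending like _2 or _b are one class to them, and where a whole thing is asked for, a point or a joint stands for the part that bears it (a point fixed in the world has none). Each returns a list of dicts, best first, with "p" (0 to 1); they miss things now and then, are a little off and sometimes report something else, mostly with a low value. They report only what shows in the picture. A call takes as long as a camera call. They do not tell look-alikes from the thing itself.
- find_in(camera, target): "extent" ([left, top, width, height] as shares, 0 to 1, of the picture: columns of its width, rows of its height, round what is visible of it).
- cut_out(camera, target): "pixels" (384x512 bool, what is visible of it) and "extent" ([left, top, width, height] as shares, 0 to 1, of the picture: columns of its width, rows of its height, round what is visible of it).
- pinpoint(camera, target): "centre" ([column, row] as shares, 0 to 1, of the picture: columns of its width, rows of its height: a listed point, or the origin of a listed thing).
The state is a dict: "time_s": time; "joint_positions": joint angles; "joint_vel": joint speeds; "effort": joint torques, N m; "ee_pos": TCP position; "eef_rot": TCP orientation; "force": force on the tool from outside, world axes, zero at the start; "ft_torque": the same for the moment, N m; "opening": finger opening in m.
Only numpy, scipy, OpenCV 4.12 (cv2) and the standard library are available. Lean on these libraries where they do the work, as an engineer would, in place of code of your own. Each camera call takes 0.05 s, during which the arm holds its last target.

## Working session

There is one attempt and no reset: what is moved stays moved. The work goes in short steps, Python scripts to look and compute and a tool call to move; the robot and the scene stay as the last step left them, time stands still between calls to the robot, and variables do not carry over. Pictures are saved under pics/ and viewed, and the job is handed in when it is done.

Besides the shell and the picture viewer there is one more tool, called after ">>>" by a JSON object that holds its "method" and its "body", one argument or row to a line. send_rows: Moves the arm, as the interface text tells. Its arguments: {"type":"object","properties":{"series":{"type":"array"}},"required":["series"]}

```bash
mkdir -p pics
cat > h.py <<'E'
import numpy as np, cv2
from plant import *
def proj(n,P):
    c=get_calibration(n);K=np.array(c["camera_matrix"]);T=np.array(c["extrinsics"])
    p=T[:3,:3]@np.array(P,float)+T[:3,3];q=K@p;return q[:2]/q[2]
def ray(n,uv):
    c=get_calibration(n);K=np.array(c["camera_matrix"]);T=np.array(c["extrinsics"])
    d=T[:3,:3].T@np.linalg.inv(K)@np.array([uv[0],uv[1],1.]);o=-T[:3,:3].T@T[:3,3];return o,d
def atz(n,uv,z):
    o,d=ray(n,uv);return o+d*(z-o[2])/d[2]
E
python3 - <<'E'
from h import *
for n in("scene","top"):
    im=read_camera(n);cv2.imwrite(f"pics/{n}0.png",cv2.resize(im,(800,600),interpolation=cv2.INTER_CUBIC));np.save(n+".npy",im)
    for t in("pin","holder","rail"):
        for d in find_in(n,t)[:4]:
            e=np.array(d["extent"]);print(n,t,round(d["p"],2),(e*[512,384,512,384]).round())
    for t in("pin","holder","bar_hole","bar_end","rail_mid","rail","pin_collar"):
        for d in pinpoint(n,t)[:4]:
            print(n,"pt",t,round(d["p"],2),(np.array(d["centre"])*[512,384]).round(1))
s=get_obs();print(s["time_s"],s["ee_pos"],s["eef_rot"],s["force"],s["opening"])
E
```

```text
scene pin 0.77 [ 95. 208.  15.  22.]
scene pin 0.63 [230. 158. 100.  69.]
scene pin 0.53 [109. 183.  13.  27.]
scene pin 0.44 [130. 198.  12.  15.]
scene holder 0.96 [166. 182.  41.  41.]
scene holder 0.88 [ 72. 235.  42.  40.]
scene holder 0.87 [122. 201.  33.  32.]
scene holder 0.58 [131. 195.  10.  19.]
scene rail 0.95 [226. 154. 105.  72.]
scene pt pin 0.55 [119.7 208.3]
scene pt pin 0.52 [104.4 232.7]
scene pt pin 0.45 [139.4 225.2]
scene pt holder 0.83 [138.  221.7]
scene pt holder 0.77 [187.  208.7]
scene pt holder 0.73 [339.4 252.8]
scene pt holder 0.61 [ 94.9 260.4]
scene pt bar_hole 0.68 [262.6 195. ]
scene pt bar_hole 0.68 [140.2 225. ]
scene pt rail_mid 0.97 [273.3 192.8]
scene pt rail 0.63 [270.5 200.9]
scene pt pin_collar 0.68 [115.8 197.6]
scene pt pin_collar 0.65 [138.9 227.7]
scene pt pin_collar 0.61 [136.4 211.1]
scene pt pin_collar 0.5 [321.4 170. ]
top pin 0.59 [381. 213.  13.   8.]
top pin 0.58 [359. 215.   8.   7.]
top holder 0.7 [346. 201.  29.  28.]
top holder 0.63 [297. 209.  32.  32.]
top rail 0.89 [172. 179. 105.  40.]
top pt pin 0.54 [381.2 217.7]
top pt pin 0.42 [357.9 216.8]
top pt pin 0.41 [370. 247.]
top pt holder 0.89 [358.6 215.6]
top pt holder 0.72 [391.2 191. ]
top pt holder 0.71 [307.6 224.4]
top pt bar_hole 0.96 [244.3 195.5]
top pt bar_end 0.68 [177.1 208.5]
top pt bar_end 0.32 [218.2 121.9]
top pt rail_mid 0.92 [232.7 197.7]
top pt rail_mid 0.62 [217.9 123.5]
top pt rail 0.83 [235.  197.3]
top pt pin_collar 0.52 [386.3 212.9]
top pt pin_collar 0.42 [359.9 214.9]
top pt pin_collar 0.39 [373.3 245.5]
1.1 [ 0.22817523 -0.50041202  0.20481527] [[ 9.09888197e-01  4.14853551e-01 -8.74247446e-06]
 [ 4.14853551e-01 -9.09888197e-01  1.02124263e-05]
 [-3.71801301e-06 -1.29190127e-05 -1.00000000e+00]] [ 0.73180482 -1.05608508 -0.21317772] 0.08530064230023778
```

View pics/scene0.png

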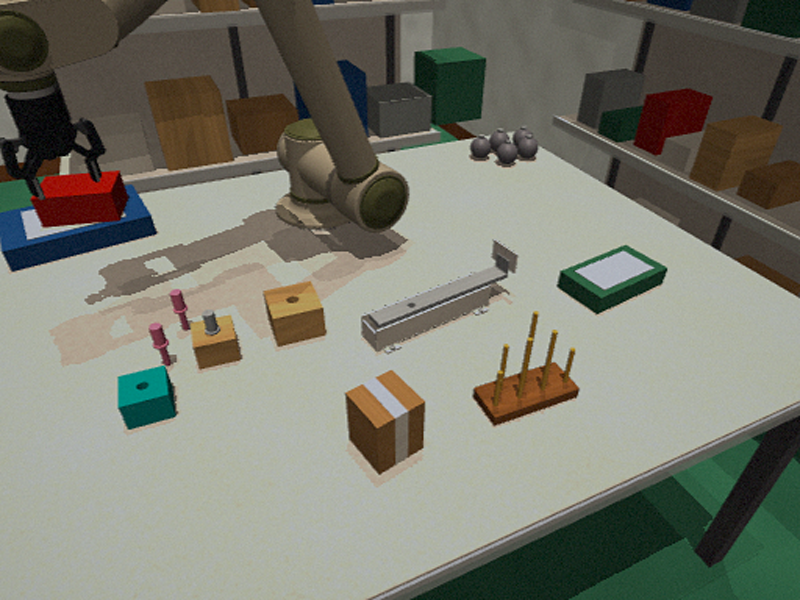

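View pics/top0.png

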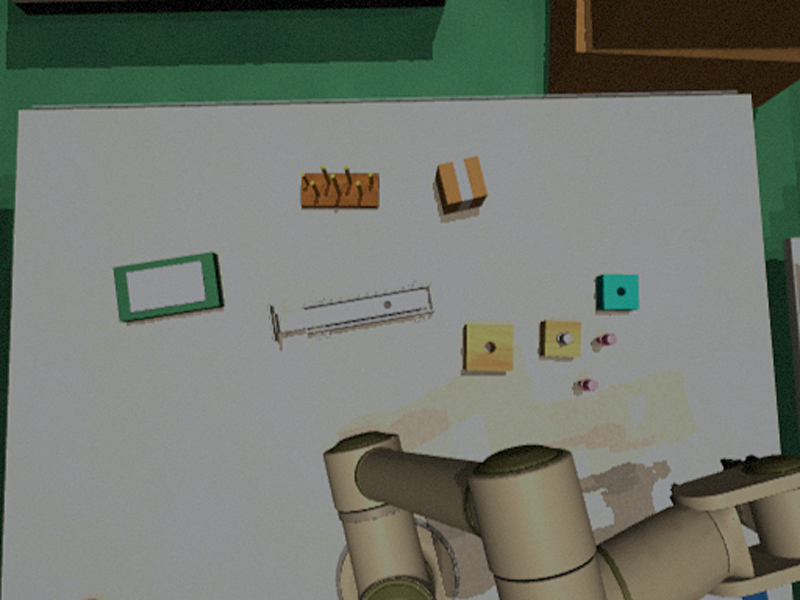

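Run:
```python
from h import *
s=np.load("scene.npy");t=np.load("top.npy")
a=cv2.resize(s[165:290,65:225],(800,625),interpolation=cv2.INTER_CUBIC)[:300*2]
cv2.imwrite("pics/c1.png",a)
cv2.imwrite("pics/c2.png",cv2.resize(t[160:270,280:420],(763,600),interpolation=cv2.INTER_CUBIC))
cv2.imwrite("pics/c3.png",cv2.resize(t[165:230,160:290],(800,400),interpolation=cv2.INTER_CUBIC))
cv2.imwrite("pics/c4.png",cv2.resize(s[145:235,220:340],(800,600),interpolation=cv2.INTER_CUBIC))
```

```text
(no output)
```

View pics/c1.png

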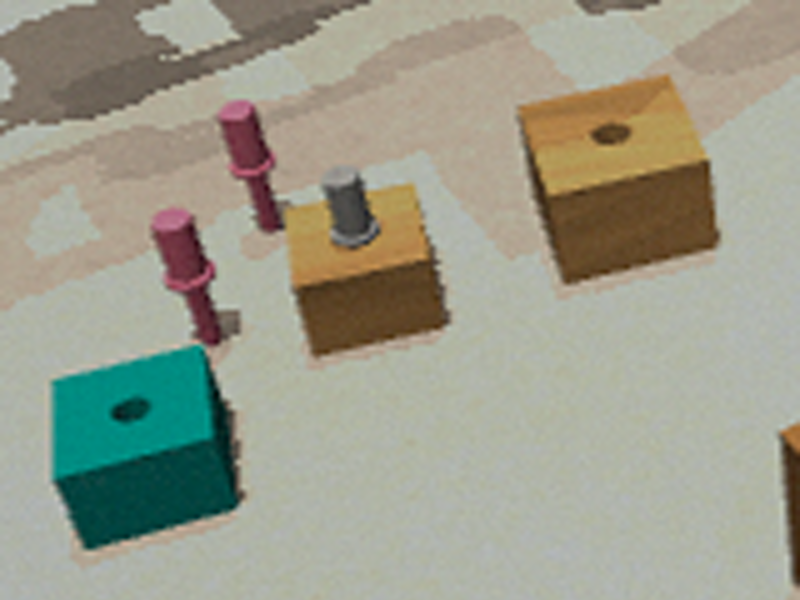

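View pics/c2.png

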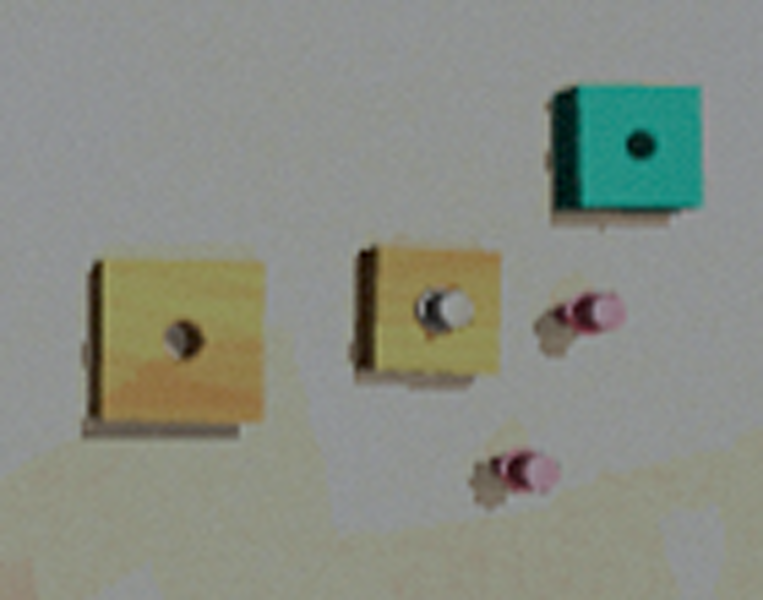

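View pics/c3.png

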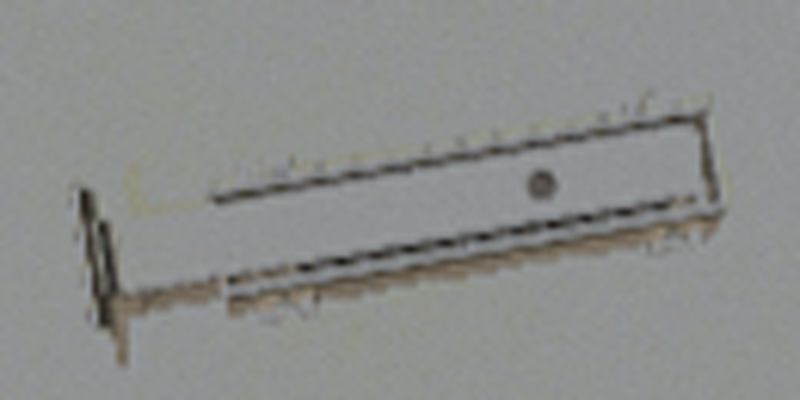

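View pics/c4.png

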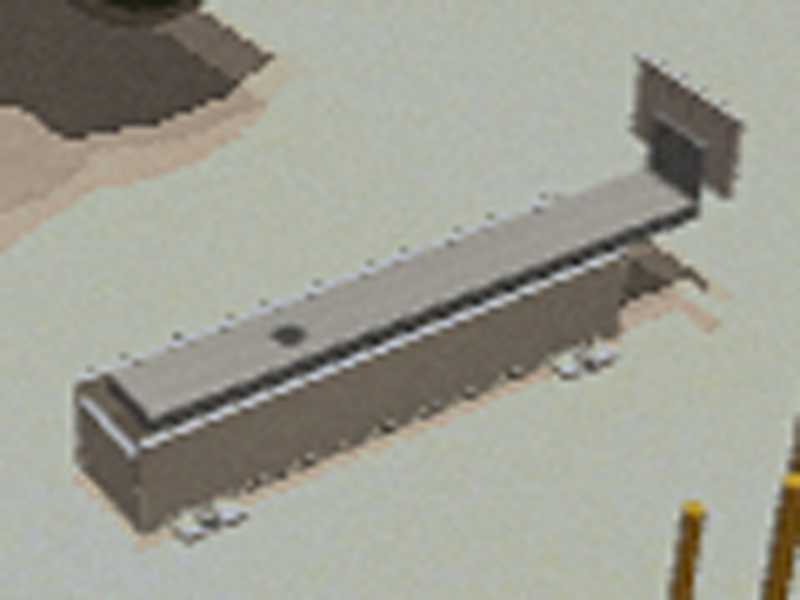

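The steel pin shows at scene (134,207) / top (364,217). It could be confused with the pink pins at scene (113,192) and (101,218). Its holder is the smaller wooden block at scene (138,216); the others are the big wooden block (187,203) and the turquoise one (94,253). The crop confirms a grey pin in the small wood block. Next I measure sub-pixel.

```bash
cat >> h.py <<'E'
def tri(uv1,uv2):
    A=[];b=[]
    M=np.zeros((3,3));v=np.zeros(3)
    o=[ray("scene",uv1),ray("top",uv2)]
    for p,d in o:
        d=d/np.linalg.norm(d);Q=np.eye(3)-np.outer(d,d);M+=Q;v+=Q@p
    return np.linalg.solve(M,v)
def blob(im,c,r,f):
    x0,y0=int(c[0])-r,int(c[1])-r
    w=f(im[y0:y0+2*r+1,x0:x0+2*r+1].astype(float));w=np.clip(w,0,None)
    yy,xx=np.mgrid[0:w.shape[0],0:w.shape[1]]
    return np.array([(w*xx).sum()/w.sum()+x0,(w*yy).sum()/w.sum()+y0]),w.sum()
E
python3 - <<'E'
from h import *
s=np.load("scene.npy");t=np.load("top.npy")
g=lambda im:im.mean(2)
for n,im,c,r in(("scene",s,(263,195),4),("top",t,(248,195),4)):
    G=g(im)
    def f(p):
        q=p.mean(2);return np.median(q)-q-12
    uv,w=blob(im,c,r,f);print(n,"hole",uv,w,atz(n,uv,.052))
    print(G[int(c[1])-5:int(c[1])+6,int(c[0])-5:int(c[0])+6].astype(int))
# hole by nets
hs,ht=(262.6,195.),(244.3,195.5)
print(atz("scene",hs,.052),atz("top",ht,.052))
# pin head crops
for n,im,c in(("scene",s,(134,201)),("top",t,(364,217))):
    print(n,g(im)[c[1]-6:c[1]+7,c[0]-8:c[0]+8].astype(int))
print(atz("scene",(133.6,200.2),.09),atz("top",(363.4,216.6),.09))
for p in((380,247),(500,250),(498,373),(378,373)): print(atz("top",np.array(p)/5.45+[279.6,159.6],.05).round(4))
for p in((287,208),(414,186),(430,258),(297,281)): print(atz("scene",np.array(p)/5+[64.6,164.6],.05).round(4))
for n in("scene","top"):
    for t_ in("bar_end","bar_hole","carton","candle_rack","lights_box"):
        for d in pinpoint(n,t_)[:2]: 
            uv=np.array(d["centre"])*[512,384];print(n,t_,round(d["p"],2),uv.round(1),atz(n,uv,.052 if "bar" in t_ else 0).round(3))
E
```

```text
scene hole [263.93214065 196.26681061] 1080.6666666666665 [0.54375753 0.00755087 0.052     ]
[[179 139 170 187 179 166 149 148 148 149 149]
 [183 185 174 137 146 149 149 151 148 146 145]
 [161 150 147 148 147 151 148 147 147 150 148]
 [150 150 151 145 148 134 143 152 146 150 152]
 [150 146 142 109  76  73  79 112 148 153 150]
 [148 147 122  75  68  70  66  96 138 147 148]
 [150 150 158 141  93  80  96 139 154 152 153]
 [153 151 151 152 152 150 154 152 156 157 125]
 [149 150 148 151 153 153 158 125 104  67  62]
 [149 150 152 157 157 127  78  65  65  62  60]
 [156 161 122 111  79  64  63  59  61 115 179]]
top hole [247.62117904 194.53820961] 916.0000000000001 [0.53828009 0.00808331 0.052     ]
[[127 141 151 148 150 148 149 147 149 148 146]
 [148 148 146 148 149 148 148 145 146 147 147]
 [143 149 148 139 120 125 135 149 148 147 148]
 [145 145 138 108  69  62  90 145 146 145 144]
 [148 144 128  84  86  80  71 121 148 148 147]
 [146 146 126  83  86  84  85 113 150 146 147]
 [146 149 139  93  78  82  97 137 148 146 145]
 [147 149 149 130 116 121 125 149 146 147 145]
 [146 147 146 148 147 1
[... 2227 characters left out ...]
scene bar_hole 0.68 [262.6 195. ] [0.537 0.007 0.052]
scene bar_hole 0.68 [140.2 225. ] [ 0.524 -0.336  0.052]
scene carton 0.65 [244.  279.8] [ 0.759 -0.146  0.   ]
scene candle_rack 0.67 [337.1 255.9] [0.787 0.101 0.   ]
scene lights_box 0.73 [390.1 183.4] [0.589 0.447 0.   ]
top bar_end 0.68 [177.1 208.5] [0.501 0.225 0.052]
top bar_end 0.32 [218.2 121.9] [0.769 0.095 0.052]
top bar_hole 0.96 [244.3 195.5] [0.536 0.018 0.052]
top carton 0.66 [292.1 120.6] [ 0.781 -0.142  0.   ]
top carton 0.5 [234.2 196.5] [0.537 0.052 0.   ]
top candle_rack 0.79 [216.8 121.4] [0.784 0.104 0.   ]
top lights_box 0.56 [110.7 184.8] [0.584 0.447 0.   ]
top lights_box 0.28 [357.6 217.2] [ 0.461 -0.341  0.   ]
```

Run:
```python
from h import *
s=np.load("scene.npy");t=np.load("top.npy")
for n in("scene","top"):
    c=get_calibration(n);print(np.array(c["camera_matrix"]).round(2).tolist())
for o in(0,.5):
    a=np.array([262.9,194.87])+o;b=np.array([247.62,194.54])+o
    print(o,"hole",atz("scene",a,.052),atz("top",b,.052),"tri",tri(a,b))
    a=np.array([133.0,200.3])+o;b=np.array([363.5,216.6])+o
    print(o,"pin",atz("scene",a,.09),atz("top",b,.09),"tri",tri(a,b))
k=800/130
for q in([(215,200),(700,120)],[(230,280),(690,200)],[(100,300),(718,200)]):
    P=[atz("top",np.array(p)/k+[159.6,164.6],.05) for p in q];d=P[0]-P[1];print("dir",np.degrees(np.arctan2(d[1],d[0])),P)
k=800/120
for q in([(110,380),(640,175)],[(155,420),(695,205)],[(140,440),(630,252)]):
    P=[atz("scene",np.array(p)/k+[219.6,144.6],.05) for p in q];d=P[1]-P[0];print("dir",np.degrees(np.arctan2(d[1],d[0])),P)
for p in((605,312),(540,472)): print("pink",atz("top",np.array(p)/5.45+[279.6,159.6],.086))
for p in((240,108),(173,217)): print("pink",atz("scene",np.array(p)/5+[64.6,164.6],.086))
```

```text
[[355.17, 0.0, 261.75], [0.0, 355.17, 197.52], [0.0, 0.0, 1.0]]
[[417.03, 0.0, 255.34], [0.0, 417.03, 183.08], [0.0, 0.0, 1.0]]
0 hole [0.5365243  0.00767731 0.052     ] [0.53827464 0.00808707 0.052     ] tri [0.53797307 0.00757952 0.05305083]
0 pin [ 0.46365179 -0.33676646  0.09      ] [ 0.46120563 -0.33606242  0.09      ] tri [ 0.4612148  -0.33663652  0.08821818]
0.5 hole [0.5392755  0.00797506 0.052     ] [0.53669276 0.0065812  0.052     ] tri [0.53727097 0.00765595 0.05066902]
0.5 pin [ 0.46637422 -0.33592209  0.09      ] [ 0.45968517 -0.33747819  0.09      ] tri [ 0.46000657 -0.33714432  0.08596822]
dir 98.02975309355726 [array([0.53445776, 0.17192576, 0.05      ]), array([ 0.56890757, -0.07227714,  0.05      ])]
dir 98.49089810472724 [array([0.49423872, 0.16482575, 0.05      ]), array([ 0.52871251, -0.06609464,  0.05      ])]
dir 97.8143800519118 [array([0.485847  , 0.22973213, 0.05      ]), array([ 0.52837348, -0.08014032,  0.05      ])]
dir 98.65434121832824 [array([ 0.53179418, -0.07355093,  0.05      ]), array([0.48767976, 0.21628263, 0.05      ])]
dir 98.56856661077113 [array([ 0.56433886, -0.06651581,  0.05      ]), array([0.52022249, 0.22627643, 0.05      ])]
dir 97.39076355679649 [array([ 0.57382002, -0.07711125,  0.05      ]), array([0.54073944, 0.17791695, 0.05      ])]
pink [ 0.45855082 -0.41824873  0.086     ]
pink [ 0.37261833 -0.37777426  0.086     ]
pink [ 0.36942394 -0.37790169  0.086     ]
pink [ 0.45574318 -0.42082672  0.086     ]
```

>>> {"method": "send_rows", "body": {
  "series": [
    {"delta_pos": [0.04, -0.008, -0.03], "spin": 0, "claw": 0},
    {"delta_pos": [0.09, -0.018, -0.03], "spin": 0, "claw": 0},
    {"delta_pos": [0.14, -0.028, -0.02], "spin": 0, "claw": 0},
    {"delta_pos": [0.19, -0.036, 0.0], "spin": 0, "claw": 0},
    {"delta_pos": [0.24, -0.045, 0.02], "spin": 0, "claw": 0},
    {"delta_pos": [0.28, -0.0525, 0.05], "spin": 0, "claw": 0},
    {"delta_pos": [0.2804, -0.0525, 0.075], "spin": 0, "claw": 0},
    {"delta_pos": [0.2804, -0.0525, 0.085], "spin": 0, "claw": 0},
    {"delta_pos": [0.2804, -0.0525, 0.085], "spin": 0, "claw": 0}
  ]
}}

```text
time_s: 2.72
ee_pos: [0.4612, -0.3367, 0.1198]
eef_rot: [[0.91, 0.414, -0.0], [0.414, -0.91, 0.0], [-0.0, -0.0, -1.0]]
force: [-1.4, 0.0, -0.4]
opening: 0.0853
```

Run:
```python
from h import *
for n in("scene","top"):
    im=read_camera(n);np.save(n+"1.npy",im)
s=np.load("scene1.npy");t=np.load("top1.npy")
a=cv2.resize(s[130:240,90:190],(545,600),interpolation=cv2.INTER_CUBIC)
cv2.imwrite("pics/d1.png",a)
o=get_obs();print(o["time_s"],o["ee_pos"],o["eef_rot"].__class__,np.round(o["force"],1));print(np.round(o["eef_rot"],4))
print(proj("scene",o["ee_pos"]))
```

```text
2.825 [ 0.46156154 -0.33710283  0.12088221] <class 'numpy.ndarray'> [-0.3 -0.1 -0.4]
[[ 9.102e-01  4.141e-01  1.200e-03]
 [ 4.141e-01 -9.102e-01 -1.300e-03]
 [ 6.000e-04  1.700e-03 -1.000e+00]]
[130.24617033 190.45361675]
```

View pics/d1.png

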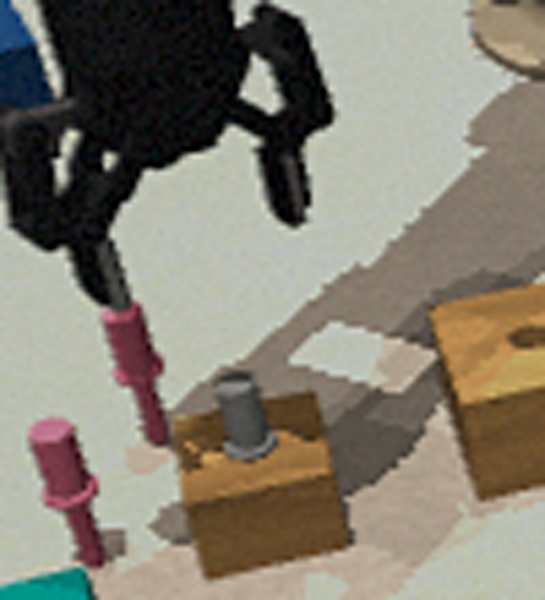

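Fingers straddle the steel pin: in the crop the tips are at (112,300) and (295,220), and the pin head is at (237,378). The pink pins are clear of the path. Descending and gripping.

>>> {"method": "send_rows", "body": {
  "series": [
    {"delta_pos": [0, 0, 0.025], "spin": 0, "claw": 0},
    {"delta_pos": [0, 0, 0.045], "spin": 0, "claw": 0},
    {"delta_pos": [0, 0, 0.057], "spin": 0, "claw": 0},
    {"delta_pos": [0, 0, 0.06], "spin": 0, "claw": 0},
    {"delta_pos": [0, 0, 0.06], "spin": 0, "claw": 0.5},
    {"delta_pos": [0, 0, 0.06], "spin": 0, "claw": 1},
    {"delta_pos": [0, 0, 0.06], "spin": 0, "claw": 1},
    {"delta_pos": [0, 0, 0.06], "spin": 0, "claw": 1},
    {"delta_pos": [0, 0, 0.06], "spin": 0, "claw": 1},
    {"delta_pos": [0, 0, 0.06], "spin": 0, "claw": 1}
  ]
}}

```text
time_s: 4.08
ee_pos: [0.4618, -0.3366, 0.0603]
eef_rot: [[0.91, 0.415, 0.001], [0.415, -0.91, -0.001], [0.0, 0.001, -1.0]]
force: [-0.1, -0.5, 5.9]
opening: 0.0148
```

Run:
```python
from h import *
s=read_camera("scene");t=read_camera("top")
cv2.imwrite("pics/d2.png",np.hstack([cv2.resize(s[140:240,90:190],(400,400),interpolation=cv2.INTER_CUBIC),cv2.resize(t[180:260,320:400],(400,400),interpolation=cv2.INTER_CUBIC)]))
o=get_obs();print(o["time_s"],o["ee_pos"],np.round(o["force"],1),o["opening"])
```

```text
4.175 [ 0.46176846 -0.33664702  0.06031654] [ 0.1 -0.   5.2] 0.014761009634566636
```

View pics/d2.png

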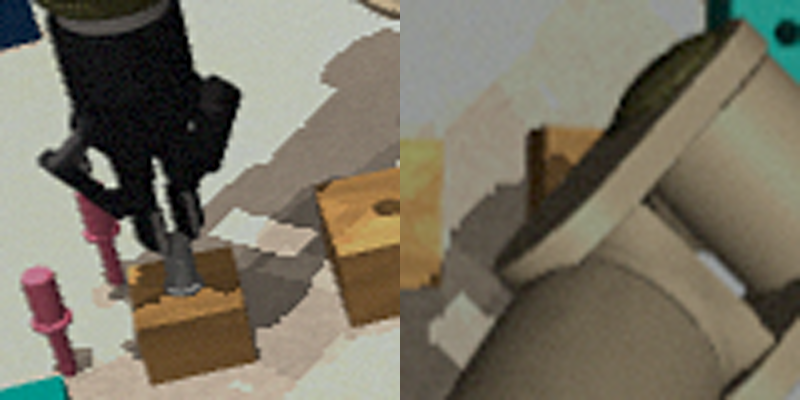

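Run:
```python
from h import *
s=read_camera("scene")
cv2.imwrite("pics/d3.png",cv2.resize(s[180:220,115:155],(600,600),interpolation=cv2.INTER_CUBIC))
o=get_obs();p=o["ee_pos"]
for z in(.05,.054,.09): print(z,proj("scene",[p[0],p[1],z]))
for d in(0,.01): print(proj("scene",p+d*np.array(o["eef_rot"])[:,0]))
for uv in((135.75,212),): print(atz("scene",uv,.052))
```

```text
0.05 [136.01634665 211.55834336]
0.054 [135.71545845 210.41786631]
0.09 [132.93715592 199.88707684]
[135.23738027 208.60577399]
[137.40304372 210.16765875]
[ 0.46599872 -0.33762948  0.052     ]
```

View pics/d3.png

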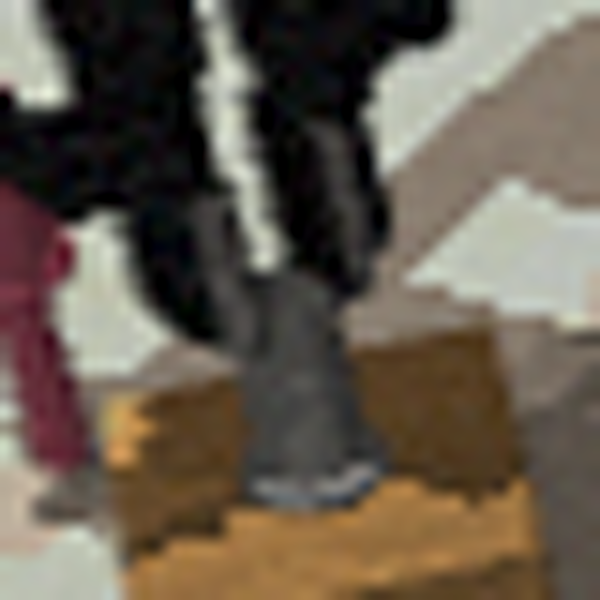

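Run:
```python
from h import *
p=np.array([.4616,-.3371]);y=np.array([.4141,-.9102])
for z in(.121,.134,.15):
    for s in(-.0425,.0425): print(z,s,proj("scene",[*(p+s*y),z]).round(1))
print(atz("scene",(127.3,177.7),.134))
s=np.load("scene1.npy")
print(proj("scene",[.4616,-.3371,.09]))
a=cv2.resize(s[150:210,100:160],(600,600),interpolation=cv2.INTER_CUBIC)
for z in (.121,.134):
  for q in(-.0425,0,.0425):
    u=proj("scene",[*(p+q*y),z]);c=tuple(int(v) for v in ((u-[100,150])*10+5));cv2.circle(a,c,4,(0,0,255) if z<.13 else (0,255,255),-1)
cv2.imwrite("pics/d4.png",a)
```

```text
0.121 -0.0425 [144.2 183.3]
0.121 0.0425 [115.4 197.9]
0.134 -0.0425 [143.3 179.3]
0.134 0.0425 [114.2 193.8]
0.15 -0.0425 [142.1 174.2]
0.15 0.0425 [112.6 188.6]
[ 0.41935745 -0.33550613  0.134     ]
[132.7426545  199.89554747]
```

View pics/d4.png

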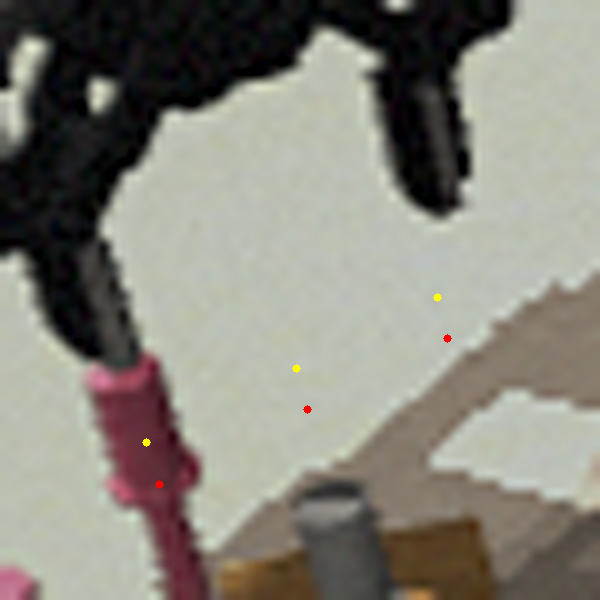

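Run:
```python
from h import *
s=np.load("scene.npy")
p=np.array([.22818,-.50041]);y=np.array([.4149,-.9099])
a=cv2.resize(s[60:150,0:90],(600,600),interpolation=cv2.INTER_CUBIC);k=600/90
for z in (.205,.218):
  for q in(-.0425,0,.0425):
    u=proj("scene",[*(p+q*y),z]);print(u);c=tuple(int(v) for v in ((u-[0,60])*k));cv2.circle(a,c,4,(0,0,255) if z<.21 else (0,255,255),-1)
cv2.imwrite("pics/d5.png",a)
```

```text
[ 64.35712926 129.09671695]
[ 49.12183449 134.33051444]
[ 33.05867271 139.84871   ]
[ 62.84715902 124.8745872 ]
[ 47.44745982 130.03844198]
[ 31.20395491 135.4852432 ]
```

View pics/d5.png

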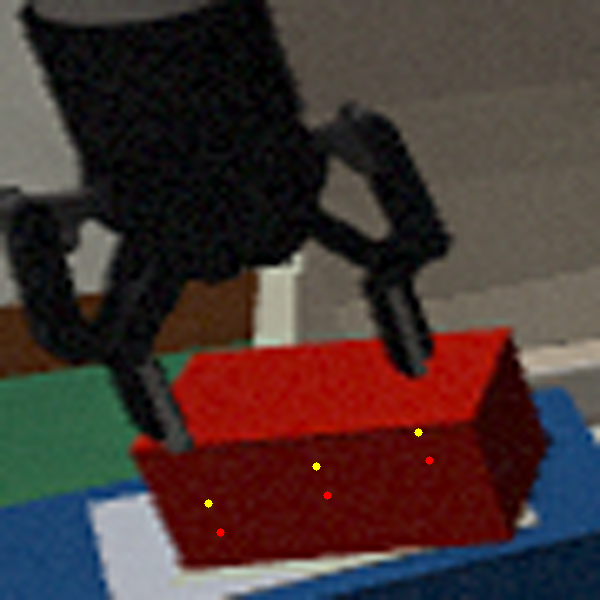

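The picture shows the tips about 15 mm higher on the head than the stated TCP implies: only the top of the head is pinched, at opening 14.8 mm. I'll reopen and re-grip lower, watching the force.

>>> {"method": "send_rows", "body": {
  "series": [
    {"delta_pos": [0, 0, 0], "spin": 0, "claw": 0.4},
    {"delta_pos": [0, 0, 0], "spin": 0, "claw": 0.4},
    {"delta_pos": [0, 0, 0], "spin": 0, "claw": 0.4},
    {"delta_pos": [0, 0, 0.004], "spin": 0, "claw": 0.4},
    {"delta_pos": [0, 0, 0.006], "spin": 0, "claw": 0.4},
    {"delta_pos": [0, 0, 0.006], "spin": 0, "claw": 0.4}
  ]
}}

```text
time_s: 4.97
ee_pos: [0.4614, -0.3362, 0.0535]
eef_rot: [[0.91, 0.415, -0.0], [0.415, -0.91, 0.0], [-0.0, -0.001, -1.0]]
force: [0.5, -0.3, -0.9]
opening: 0.0513
```

Run:
```python
from h import *
s=read_camera("scene")
cv2.imwrite("pics/d6.png",cv2.resize(s[170:220,105:155],(600,600),interpolation=cv2.INTER_CUBIC))
o=get_obs();p=o["ee_pos"];print(p,o["opening"],np.round(o["force"],1))
```

```text
[ 0.46147784 -0.33628274  0.05368712] 0.051379465930419144 [ 0.8  0.1 -0.7]
```

View pics/d6.png

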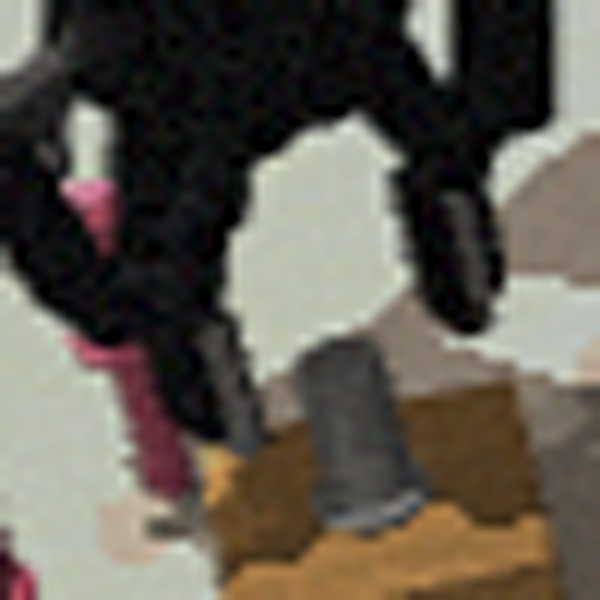

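>>> {"method": "send_rows", "body": {
  "series": [
    {"delta_pos": [0, 0, 0.002], "spin": 0, "claw": 0.4},
    {"delta_pos": [0, 0, 0.004], "spin": 0, "claw": 0.4},
    {"delta_pos": [0, 0, 0.006], "spin": 0, "claw": 0.4},
    {"delta_pos": [0, 0, 0.008], "spin": 0, "claw": 0.4},
    {"delta_pos": [0, 0, 0.01], "spin": 0, "claw": 0.4},
    {"delta_pos": [0, 0, 0.012], "spin": 0, "claw": 0.4}
  ]
}}

```text
time_s: 5.78
ee_pos: [0.4615, -0.3363, 0.0417]
eef_rot: [[0.91, 0.415, 0.0], [0.415, -0.91, -0.0], [-0.0, 0.0, -1.0]]
force: [-0.8, 0.2, 0.1]
opening: 0.051
```

Run:
```python
from h import *
s=read_camera("scene")
cv2.imwrite("pics/d7.png",cv2.resize(s[170:220,105:155],(600,600),interpolation=cv2.INTER_CUBIC))
o=get_obs();p=o["ee_pos"];print(p,o["opening"],np.round(o["force"],1))
```

```text
[ 0.46141115 -0.33622447  0.04143823] 0.05156662410776939 [-0.2  0.6 -0.1]
```

View pics/d7.png

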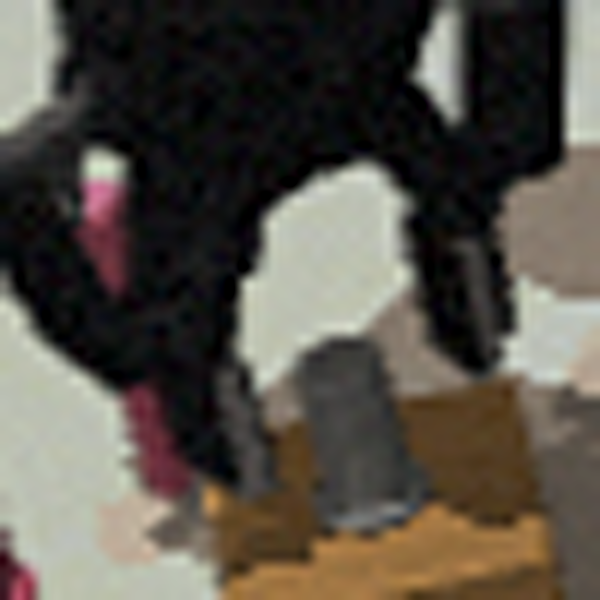

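>>> {"method": "send_rows", "body": {
  "series": [
    {"delta_pos": [0, 0, 0], "spin": 0, "claw": 0.7},
    {"delta_pos": [0, 0, 0], "spin": 0, "claw": 1},
    {"delta_pos": [0, 0, 0], "spin": 0, "claw": 1},
    {"delta_pos": [0, 0, 0], "spin": 0, "claw": 1},
    {"delta_pos": [0, 0, 0], "spin": 0, "claw": 1}
  ]
}}

```text
time_s: 6.45
ee_pos: [0.4616, -0.3364, 0.042]
eef_rot: [[0.91, 0.415, 0.0], [0.415, -0.91, -0.0], [0.0, 0.0, -1.0]]
force: [0.4, -0.1, 1.9]
opening: 0.0181
```

Run:
```python
from h import *
s=read_camera("scene")
cv2.imwrite("pics/d8.png",cv2.resize(s[170:220,105:155],(600,600),interpolation=cv2.INTER_CUBIC))
o=get_obs();p=o["ee_pos"];print(p,o["opening"],np.round(o["force"],1))
```

```text
[ 0.46163588 -0.33643084  0.04203953] 0.018286268274314586 [ 0.5 -0.3  3. ]
```

View pics/d8.png

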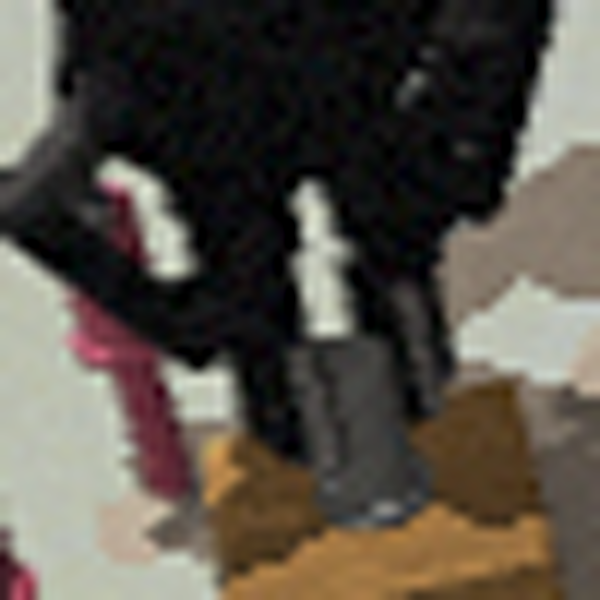

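Solid grip: pads cover most of the head, opening 18 mm. Lifting straight up.

>>> {"method": "send_rows", "body": {
  "series": [
    {"delta_pos": [0, 0, -0.01], "spin": 0, "claw": 1},
    {"delta_pos": [0, 0, -0.03], "spin": 0, "claw": 1},
    {"delta_pos": [0, 0, -0.06], "spin": 0, "claw": 1},
    {"delta_pos": [0, 0, -0.09], "spin": 0, "claw": 1},
    {"delta_pos": [0, 0, -0.11], "spin": 0, "claw": 1},
    {"delta_pos": [0, 0, -0.11], "spin": 0, "claw": 1}
  ]
}}

```text
time_s: 7.25
ee_pos: [0.4618, -0.3366, 0.1532]
eef_rot: [[0.91, 0.415, 0.002], [0.415, -0.91, -0.002], [0.001, 0.003, -1.0]]
force: [0.0, 1.0, -2.8]
opening: 0.0176
```

Run:
```python
from h import *
s=read_camera("scene")
cv2.imwrite("pics/d9.png",cv2.resize(s[130:220,90:180],(600,600),interpolation=cv2.INTER_CUBIC))
o=get_obs();p=o["ee_pos"];print(p,o["opening"],np.round(o["force"],1),o["joint_positions"])
for z in (-.038,.008,.048): print(proj("scene",[p[0],p[1],p[2]+z]))
```

```text
[ 0.46142263 -0.33616155  0.15183914] 0.017701996804552228 [ 1.1 -0.7 -1.8] [-8.36935422e-01  4.59087155e-01  1.32757384e+00  3.00367830e-05
  1.35470709e+00  3.06001276e-01]
[131.18915126 192.52151348]
[127.33073059 177.87354574]
[123.77401045 164.3709429 ]
```

View pics/d9.png

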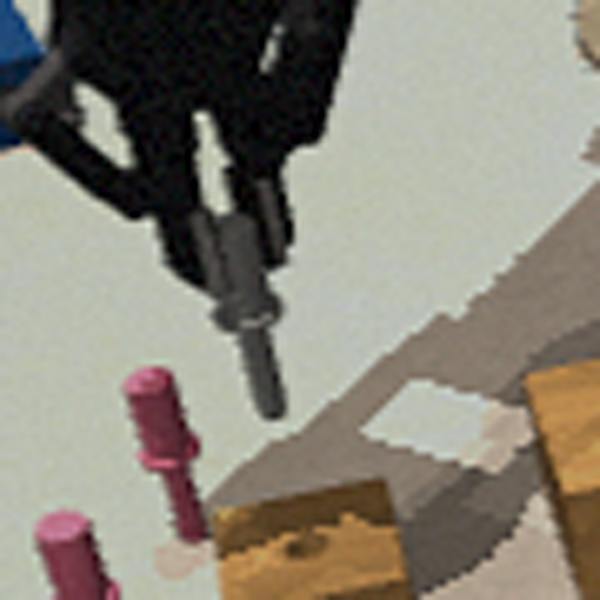

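>>> {"method": "send_rows", "body": {
  "series": [
    {"delta_pos": [0.02, -0.028, 0], "spin": 2, "claw": 1},
    {"delta_pos": [0.053, -0.07, 0], "spin": 4, "claw": 1},
    {"delta_pos": [0.085, -0.113, 0], "spin": 7, "claw": 1},
    {"delta_pos": [0.117, -0.155, 0], "spin": 10, "claw": 1},
    {"delta_pos": [0.148, -0.197, 0], "spin": 13, "claw": 1},
    {"delta_pos": [0.18, -0.24, 0], "spin": 16.3, "claw": 1},
    {"delta_pos": [0.205, -0.273, 0.015], "spin": 16.3, "claw": 1},
    {"delta_pos": [0.212, -0.2818, 0.03], "spin": 16.3, "claw": 1},
    {"delta_pos": [0.212, -0.2818, 0.037], "spin": 16.3, "claw": 1},
    {"delta_pos": [0.212, -0.2818, 0.037], "spin": 16.3, "claw": 1}
  ]
}}

```text
time_s: 8.55
ee_pos: [0.5371, 0.007, 0.1141]
eef_rot: [[0.99, 0.142, -0.002], [0.142, -0.99, 0.0], [-0.002, -0.0, -1.0]]
force: [-0.2, -0.4, -1.1]
opening: 0.018
```

```bash
cat > look.py <<'E'
from h import *
import sys
k=sys.argv[1]
s=read_camera("scene");t=read_camera("top");np.save("s_%s.npy"%k,s);np.save("t_%s.npy"%k,t)
o=get_obs();p=np.array(o["ee_pos"]);print(o["time_s"],p.round(4),o["opening"],np.round(o["force"],1),np.round(o["ft_torque"],2));print(np.round(o["eef_rot"],4).tolist())
print("tip proj",proj("scene",p-[0,0,.038]).round(1),"collar",proj("scene",p+[0,0,.008]).round(1),proj("top",p-[0,0,.038]).round(1))
u=proj("scene",p-[0,0,.02]).astype(int);x0,y0=u[0]-30,u[1]-30
A=cv2.resize(s[y0:y0+60,x0:x0+60],(600,600),interpolation=cv2.INTER_CUBIC)
cv2.imwrite("pics/l_%s.png"%k,A);print("crop origin",x0,y0,"x10")
cv2.imwrite("pics/lt_%s.png"%k,cv2.resize(t[165:235,190:290],(800,560),interpolation=cv2.INTER_CUBIC))
E
python3 look.py 1
```

```text
8.65 [0.5376 0.0069 0.1151] 0.017881551749644405 [-0.1 -0.5 -2.2] [ 0.07 -0.03  0.04]
[[0.99, 0.1413, 0.0004], [0.1413, -0.99, -0.0002], [0.0003, 0.0003, -1.0]]
tip proj [262.9 188.1] collar [263.2 174.6] [247.9 194.1]
crop origin 233 152 x10
```

View pics/l_1.png

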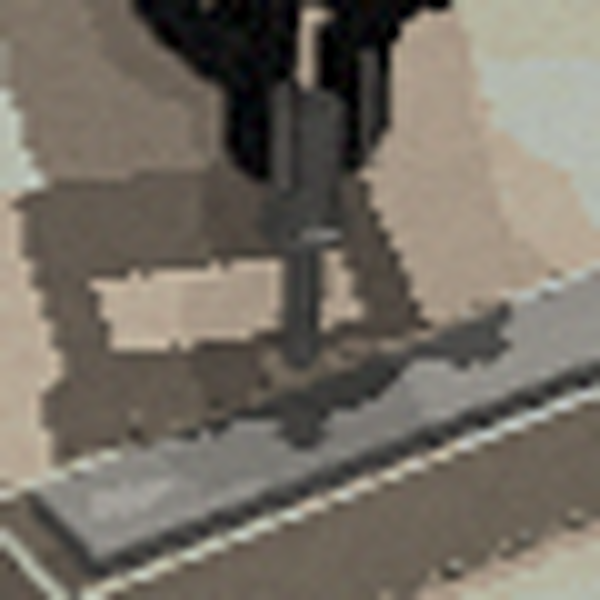

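View pics/lt_1.png

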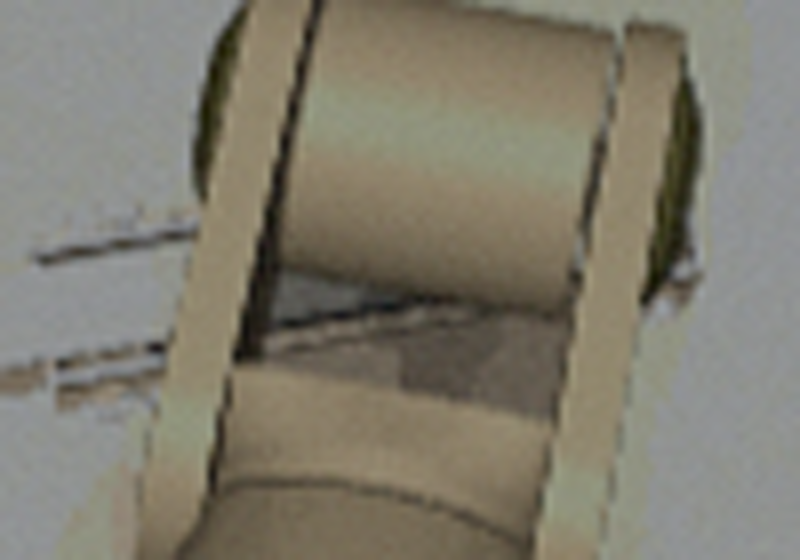

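>>> {"method": "send_rows", "body": {
  "series": [
    {"delta_pos": [0, -0.0005, 0.008], "spin": 0, "claw": 1},
    {"delta_pos": [0, -0.0005, 0.014], "spin": 0, "claw": 1},
    {"delta_pos": [0, -0.0005, 0.018], "spin": 0, "claw": 1},
    {"delta_pos": [0, -0.0005, 0.02], "spin": 0, "claw": 1},
    {"delta_pos": [0, -0.0005, 0.021], "spin": 0, "claw": 1},
    {"delta_pos": [0, -0.0005, 0.021], "spin": 0, "claw": 1}
  ]
}}

```text
time_s: 9.4
ee_pos: [0.5375, 0.0085, 0.0939]
eef_rot: [[0.99, 0.143, 0.0], [0.143, -0.99, -0.0], [0.0, 0.0, -1.0]]
force: [-0.0, -0.7, -1.0]
opening: 0.0177
```

```bash
python3 look.py 2
```

```text
9.5 [0.5375 0.0085 0.0939] 0.01734608233397552 [-0.3  0.3 -1.4] [ 0.04  0.02 -0.01]
[[0.9897, 0.1428, 0.0003], [0.1428, -0.9897, -0.0], [0.0002, 0.0001, -1.0]]
tip proj [263.3 193.9] collar [263.6 180.7] [247.5 194.7]
crop origin 233 158 x10
```

View pics/l_2.png

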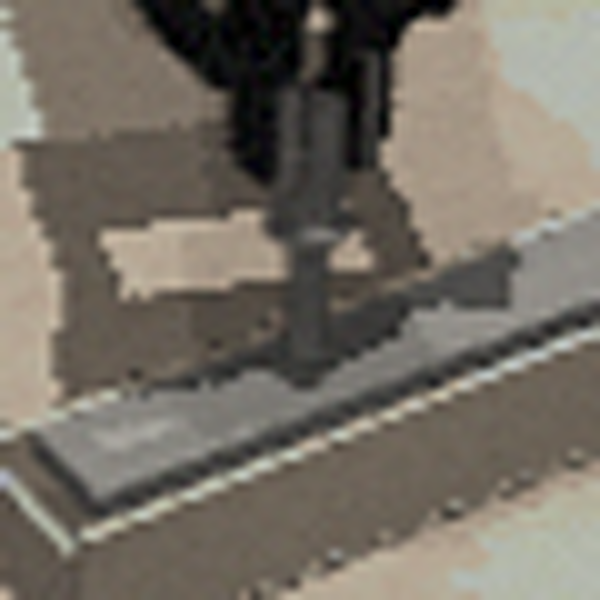

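>>> {"method": "send_rows", "body": {
  "series": [
    {"delta_pos": [0, 0.001, 0.001], "spin": 0, "claw": 1},
    {"delta_pos": [0, 0.001, 0.002], "spin": 0, "claw": 1},
    {"delta_pos": [0, 0.001, 0.003], "spin": 0, "claw": 1},
    {"delta_pos": [0, 0.001, 0.004], "spin": 0, "claw": 1}
  ]
}}

```text
time_s: 10.0
ee_pos: [0.5376, 0.0075, 0.0898]
eef_rot: [[0.99, 0.143, -0.0], [0.143, -0.99, 0.0], [-0.0, -0.0, -1.0]]
force: [-0.0, 0.3, -1.2]
opening: 0.0179
```

>>> {"method": "send_rows", "body": {
  "series": [
    {"delta_pos": [0, 0, 0.001], "spin": 0, "claw": 1},
    {"delta_pos": [0, 0, 0.0015], "spin": 0, "claw": 1}
  ]
}}

```text
time_s: 10.25
ee_pos: [0.5376, 0.0076, 0.0882]
eef_rot: [[0.99, 0.143, -0.0], [0.143, -0.99, 0.0], [-0.0, -0.0, -1.0]]
force: [0.0, -0.5, -0.4]
opening: 0.0182
```

>>> {"method": "send_rows", "body": {
  "series": [
    {"delta_pos": [0, 0, 0.001], "spin": 0, "claw": 1},
    {"delta_pos": [0, 0, 0.0015], "spin": 0, "claw": 1}
  ]
}}

```text
time_s: 10.5
ee_pos: [0.5376, 0.0075, 0.0868]
eef_rot: [[0.99, 0.143, -0.0], [0.143, -0.99, 0.0], [-0.0, -0.0, -1.0]]
force: [1.3, 0.3, -0.7]
opening: 0.0177
```

>>> {"method": "send_rows", "body": {
  "series": [
    {"delta_pos": [0, 0, 0.001], "spin": 0, "claw": 1},
    {"delta_pos": [0, 0, 0.0015], "spin": 0, "claw": 1}
  ]
}}

```text
time_s: 10.75
ee_pos: [0.5376, 0.0075, 0.0852]
eef_rot: [[0.99, 0.143, -0.0], [0.143, -0.99, 0.0], [-0.0, -0.0, -1.0]]
force: [-1.0, 0.1, -1.1]
opening: 0.0177
```

The tip is about 5 mm below the bar's top with no force, so it is in the bar hole.

>>> {"method": "send_rows", "body": {
  "series": [
    {"delta_pos": [0, 0, 0.001], "spin": 0, "claw": 1},
    {"delta_pos": [0, 0, 0.002], "spin": 0, "claw": 1}
  ]
}}

```text
time_s: 11.0
ee_pos: [0.5376, 0.0075, 0.0833]
eef_rot: [[0.99, 0.143, 0.0], [0.143, -0.99, -0.0], [0.0, 0.0, -1.0]]
force: [0.0, -0.1, -1.2]
opening: 0.0179
```

>>> {"method": "send_rows", "body": {
  "series": [
    {"delta_pos": [0, 0, 0.001], "spin": 0, "claw": 1},
    {"delta_pos": [0, 0, 0.0015], "spin": 0, "claw": 1}
  ]
}}

```text
time_s: 11.25
ee_pos: [0.5376, 0.0075, 0.0818]
eef_rot: [[0.99, 0.143, -0.0], [0.143, -0.99, 0.0], [-0.0, -0.0, -1.0]]
force: [-0.1, 0.3, -0.9]
opening: 0.0181
```

>>> {"method": "send_rows", "body": {
  "series": [
    {"delta_pos": [0, 0, 0.0008], "spin": 0, "claw": 1}
  ]
}}

```text
time_s: 11.38
ee_pos: [0.5376, 0.0075, 0.081]
eef_rot: [[0.99, 0.143, 0.0], [0.143, -0.99, -0.0], [0.0, 0.0, -1.0]]
force: [0.3, 0.3, -0.9]
opening: 0.0181
```

>>> {"method": "send_rows", "body": {
  "series": [
    {"delta_pos": [0, 0, 0.0008], "spin": 0, "claw": 1}
  ]
}}

```text
time_s: 11.5
ee_pos: [0.5376, 0.0075, 0.0802]
eef_rot: [[0.99, 0.143, -0.0], [0.143, -0.99, -0.0], [-0.0, 0.0, -1.0]]
force: [-0.1, -0.3, -1.0]
opening: 0.0174
```

>>> {"method": "send_rows", "body": {
  "series": [
    {"delta_pos": [0, 0, 0.0006], "spin": 0, "claw": 1}
  ]
}}

```text
time_s: 11.62
ee_pos: [0.5378, 0.0075, 0.0799]
eef_rot: [[0.99, 0.143, 0.001], [0.143, -0.99, -0.0], [0.001, 0.0, -1.0]]
force: [-0.5, 0.4, 4.0]
opening: 0.0178
```

>>> {"method": "send_rows", "body": {
  "series": [
    {"delta_pos": [0, 0, 0.0006], "spin": 0, "claw": 1}
  ]
}}

```text
time_s: 11.75
ee_pos: [0.5381, 0.0076, 0.0798]
eef_rot: [[0.99, 0.143, 0.002], [0.143, -0.99, -0.0], [0.002, 0.0, -1.0]]
force: [-1.2, 1.7, 9.0]
opening: 0.0181
```

Contact at TCP z 0.080 puts the tip at 0.042, which is the hidden block's top. I'll now drag the bar in +x rail direction (−tool y) under light preload.

>>> {"method": "send_rows", "body": {
  "series": [
    {"delta_pos": [0, -0.001, -0.0002], "spin": 0, "claw": 1},
    {"delta_pos": [0, -0.0025, -0.0002], "spin": 0, "claw": 1},
    {"delta_pos": [0, -0.004, -0.0002], "spin": 0, "claw": 1},
    {"delta_pos": [0, -0.0055, -0.0002], "spin": 0, "claw": 1}
  ]
}}

```text
time_s: 12.25
ee_pos: [0.5375, 0.0119, 0.0798]
eef_rot: [[0.99, 0.143, 0.002], [0.143, -0.99, -0.002], [0.002, 0.003, -1.0]]
force: [0.6, -5.6, 5.9]
opening: 0.0179
```

>>> {"method": "send_rows", "body": {
  "series": [
    {"delta_pos": [0, -0.0015, 0], "spin": 0, "claw": 1},
    {"delta_pos": [0, -0.003, 0], "spin": 0, "claw": 1},
    {"delta_pos": [0, -0.0045, 0], "spin": 0, "claw": 1}
  ]
}}

```text
time_s: 12.62
ee_pos: [0.5369, 0.0164, 0.0798]
eef_rot: [[0.99, 0.143, 0.002], [0.143, -0.99, -0.002], [0.002, 0.003, -1.0]]
force: [0.6, -6.1, 5.7]
opening: 0.018
```

>>> {"method": "send_rows", "body": {
  "series": [
    {"delta_pos": [0, -0.0015, 0], "spin": 0, "claw": 1},
    {"delta_pos": [0, -0.003, 0], "spin": 0, "claw": 1}
  ]
}}

```text
time_s: 12.88
ee_pos: [0.5365, 0.0193, 0.0799]
eef_rot: [[0.99, 0.143, 0.002], [0.143, -0.99, -0.002], [0.002, 0.003, -1.0]]
force: [-0.4, -5.1, 5.2]
opening: 0.018
```

>>> {"method": "send_rows", "body": {
  "series": [
    {"delta_pos": [0, -0.0015, 0], "spin": 0, "claw": 1},
    {"delta_pos": [0, -0.003, 0], "spin": 0, "claw": 1}
  ]
}}

```text
time_s: 13.12
ee_pos: [0.536, 0.0223, 0.0799]
eef_rot: [[0.99, 0.143, 0.002], [0.143, -0.99, -0.002], [0.002, 0.003, -1.0]]
force: [-0.7, -5.9, 5.4]
opening: 0.0179
```

>>> {"method": "send_rows", "body": {
  "series": [
    {"delta_pos": [0, -0.0013, 0], "spin": 0, "claw": 1},
    {"delta_pos": [0, -0.0026, 0], "spin": 0, "claw": 1}
  ]
}}

```text
time_s: 13.38
ee_pos: [0.5356, 0.0249, 0.0798]
eef_rot: [[0.99, 0.143, 0.002], [0.143, -0.99, -0.002], [0.002, 0.003, -1.0]]
force: [0.3, -5.0, 4.4]
opening: 0.0177
```

>>> {"method": "send_rows", "body": {
  "series": [
    {"delta_pos": [0, -0.0013, 0.0001], "spin": 0, "claw": 1},
    {"delta_pos": [0, -0.0026, 0.0001], "spin": 0, "claw": 1}
  ]
}}

```text
time_s: 13.62
ee_pos: [0.5354, 0.0274, 0.0798]
eef_rot: [[0.99, 0.143, 0.002], [0.143, -0.99, -0.003], [0.002, 0.003, -1.0]]
force: [0.2, -6.5, 6.3]
opening: 0.0178
```

>>> {"method": "send_rows", "body": {
  "series": [
    {"delta_pos": [0, -0.0013, 0], "spin": 0, "claw": 1},
    {"delta_pos": [0, -0.0026, 0], "spin": 0, "claw": 1}
  ]
}}

```text
time_s: 13.88
ee_pos: [0.5349, 0.03, 0.0798]
eef_rot: [[0.99, 0.143, 0.002], [0.143, -0.99, -0.002], [0.002, 0.003, -1.0]]
force: [-1.3, -6.8, 5.7]
opening: 0.0179
```

>>> {"method": "send_rows", "body": {
  "series": [
    {"delta_pos": [0, -0.0013, 0], "spin": 0, "claw": 1},
    {"delta_pos": [0, -0.0026, 0], "spin": 0, "claw": 1}
  ]
}}

```text
time_s: 14.12
ee_pos: [0.5346, 0.0325, 0.0798]
eef_rot: [[0.99, 0.143, 0.002], [0.143, -0.99, -0.002], [0.002, 0.003, -1.0]]
force: [-0.7, -6.2, 5.5]
opening: 0.0181
```

>>> {"method": "send_rows", "body": {
  "series": [
    {"delta_pos": [0, -0.0013, 0], "spin": 0, "claw": 1},
    {"delta_pos": [0, -0.0026, 0], "spin": 0, "claw": 1}
  ]
}}

```text
time_s: 14.38
ee_pos: [0.5341, 0.0352, 0.0798]
eef_rot: [[0.99, 0.143, 0.002], [0.143, -0.99, -0.002], [0.002, 0.003, -1.0]]
force: [0.4, -5.0, 5.5]
opening: 0.018
```

>>> {"method": "send_rows", "body": {
  "series": [
    {"delta_pos": [0, -0.0013, 0], "spin": 0, "claw": 1},
    {"delta_pos": [0, -0.0026, 0], "spin": 0, "claw": 1}
  ]
}}

```text
time_s: 14.62
ee_pos: [0.5336, 0.0381, 0.0795]
eef_rot: [[0.99, 0.143, 0.001], [0.143, -0.99, -0.001], [0.001, 0.002, -1.0]]
force: [0.6, -4.9, 2.5]
opening: 0.0181
```

>>> {"method": "send_rows", "body": {
  "series": [
    {"delta_pos": [0, -0.001, 0], "spin": 0, "claw": 1}
  ]
}}

```text
time_s: 14.75
ee_pos: [0.5328, 0.0398, 0.0789]
eef_rot: [[0.99, 0.143, -0.0], [0.143, -0.99, 0.0], [-0.0, -0.0, -1.0]]
force: [0.1, -2.1, -0.2]
opening: 0.0178
```

Fz fell to zero and the tip dropped: the hidden hole is found. Lowering gently.

>>> {"method": "send_rows", "body": {
  "series": [
    {"delta_pos": [0, -0.0005, 0.001], "spin": 0, "claw": 1},
    {"delta_pos": [0, -0.0005, 0.002], "spin": 0, "claw": 1}
  ]
}}

```text
time_s: 15.0
ee_pos: [0.5327, 0.0405, 0.0768]
eef_rot: [[0.99, 0.143, -0.001], [0.143, -0.99, 0.0], [-0.0, -0.0, -1.0]]
force: [0.6, -1.4, -0.1]
opening: 0.0183
```

>>> {"method": "send_rows", "body": {
  "series": [
    {"delta_pos": [0, -0.0002, 0.001], "spin": 0, "claw": 1},
    {"delta_pos": [0, -0.0004, 0.002], "spin": 0, "claw": 1}
  ]
}}

```text
time_s: 15.25
ee_pos: [0.5327, 0.0407, 0.075]
eef_rot: [[0.99, 0.143, -0.0], [0.143, -0.99, 0.0], [-0.0, -0.0, -1.0]]
force: [0.6, -2.0, -0.1]
opening: 0.0174
```

>>> {"method": "send_rows", "body": {
  "series": [
    {"delta_pos": [0, -0.0002, 0.001], "spin": 0, "claw": 1},
    {"delta_pos": [0, -0.0002, 0.002], "spin": 0, "claw": 1}
  ]
}}

```text
time_s: 15.5
ee_pos: [0.5327, 0.0409, 0.073]
eef_rot: [[0.99, 0.143, -0.0], [0.143, -0.99, 0.0], [-0.0, -0.0, -1.0]]
force: [0.3, -2.2, 0.0]
opening: 0.018
```

>>> {"method": "send_rows", "body": {
  "series": [
    {"delta_pos": [0, 0, 0.001], "spin": 0, "claw": 1},
    {"delta_pos": [0, 0, 0.002], "spin": 0, "claw": 1}
  ]
}}

```text
time_s: 15.75
ee_pos: [0.5327, 0.0409, 0.071]
eef_rot: [[0.99, 0.143, -0.0], [0.143, -0.99, 0.0], [-0.0, -0.0, -1.0]]
force: [-0.6, -2.6, -0.1]
opening: 0.0181
```

>>> {"method": "send_rows", "body": {
  "series": [
    {"delta_pos": [0, 0, 0.0012], "spin": 0, "claw": 1},
    {"delta_pos": [0, 0, 0.0024], "spin": 0, "claw": 1},
    {"delta_pos": [0, 0, 0.0036], "spin": 0, "claw": 1}
  ]
}}

```text
time_s: 16.12
ee_pos: [0.5328, 0.0409, 0.0674]
eef_rot: [[0.99, 0.143, -0.0], [0.143, -0.99, 0.0], [-0.0, -0.0, -1.0]]
force: [0.1, -2.1, -0.7]
opening: 0.0178
```

>>> {"method": "send_rows", "body": {
  "series": [
    {"delta_pos": [0, 0, 0.0012], "spin": 0, "claw": 1},
    {"delta_pos": [0, 0, 0.0024], "spin": 0, "claw": 1},
    {"delta_pos": [0, 0, 0.0034], "spin": 0, "claw": 1}
  ]
}}

```text
time_s: 16.5
ee_pos: [0.5328, 0.0409, 0.064]
eef_rot: [[0.99, 0.143, -0.0], [0.143, -0.99, 0.0], [-0.0, -0.0, -1.0]]
force: [-0.2, -2.8, 0.0]
opening: 0.0179
```

>>> {"method": "send_rows", "body": {
  "series": [
    {"delta_pos": [0, 0, 0.001], "spin": 0, "claw": 1},
    {"delta_pos": [0, 0, 0.002], "spin": 0, "claw": 1}
  ]
}}

```text
time_s: 16.75
ee_pos: [0.5328, 0.0409, 0.062]
eef_rot: [[0.99, 0.143, -0.0], [0.143, -0.99, 0.0], [-0.0, -0.0, -1.0]]
force: [-0.6, -2.0, 0.3]
opening: 0.0179
```

>>> {"method": "send_rows", "body": {
  "series": [
    {"delta_pos": [0, 0, 0.001], "spin": 0, "claw": 1},
    {"delta_pos": [0, 0, 0.002], "spin": 0, "claw": 1}
  ]
}}

```text
time_s: 17.0
ee_pos: [0.5328, 0.0409, 0.0601]
eef_rot: [[0.99, 0.143, -0.0], [0.143, -0.99, 0.0], [-0.0, -0.0, -1.0]]
force: [0.2, -2.4, -0.2]
opening: 0.0178
```

Jaw grip is expected by now but nothing is felt; checking visually.

```bash
python3 look.py 3
```

```text
17.1 [0.5327 0.0409 0.06  ] 0.01776600742032449 [ 0.5 -2.  -0.7] [-0.5  -0.06 -0.03]
[[0.9897, 0.1428, -0.0002], [0.1428, -0.9897, 0.0], [-0.0002, -0.0001, -1.0]]
tip proj [272.3 199.5] collar [272.8 186.9] [237.4 197.3]
crop origin 242 164 x10
```

View pics/l_3.png

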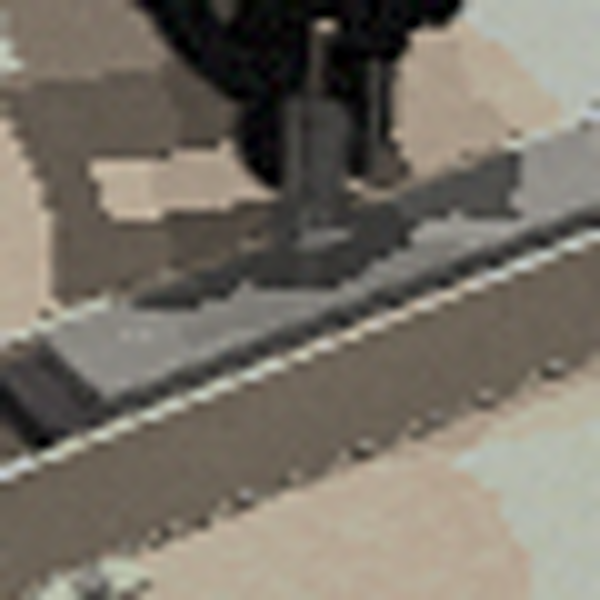

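>>> {"method": "send_rows", "body": {
  "series": [
    {"delta_pos": [0, 0, 0.001], "spin": 0, "claw": 1},
    {"delta_pos": [0, 0, 0.002], "spin": 0, "claw": 1}
  ]
}}

```text
time_s: 17.35
ee_pos: [0.5328, 0.0409, 0.0581]
eef_rot: [[0.99, 0.143, 0.0], [0.143, -0.99, -0.0], [0.0, 0.0, -1.0]]
force: [-0.2, -3.0, -0.1]
opening: 0.018
```

>>> {"method": "send_rows", "body": {
  "series": [
    {"delta_pos": [0, 0, 0.001], "spin": 0, "claw": 1},
    {"delta_pos": [0, 0, 0.002], "spin": 0, "claw": 1}
  ]
}}

```text
time_s: 17.6
ee_pos: [0.5329, 0.0409, 0.0562]
eef_rot: [[0.99, 0.143, 0.0], [0.143, -0.99, -0.0], [0.0, 0.0, -1.0]]
force: [-0.8, -2.0, 3.0]
opening: 0.018
```

>>> {"method": "send_rows", "body": {
  "series": [
    {"delta_pos": [0, 0, 0.001], "spin": 0, "claw": 1},
    {"delta_pos": [0, 0, 0.002], "spin": 0, "claw": 1}
  ]
}}

```text
time_s: 17.85
ee_pos: [0.5331, 0.0409, 0.0546]
eef_rot: [[0.99, 0.143, 0.001], [0.143, -0.99, -0.0], [0.001, 0.0, -1.0]]
force: [-0.5, -3.5, 6.7]
opening: 0.0178
```

>>> {"method": "send_rows", "body": {
  "series": [
    {"delta_pos": [0, 0, 0.001], "spin": 0, "claw": 1},
    {"delta_pos": [0, 0, 0.002], "spin": 0, "claw": 1}
  ]
}}

```text
time_s: 18.1
ee_pos: [0.533, 0.0408, 0.0524]
eef_rot: [[0.99, 0.143, 0.001], [0.143, -0.99, -0.0], [0.001, 0.0, -1.0]]
force: [1.8, -2.4, 3.7]
opening: 0.0177
```

>>> {"method": "send_rows", "body": {
  "series": [
    {"delta_pos": [0, 0, 0.001], "spin": 0, "claw": 1},
    {"delta_pos": [0, 0, 0.002], "spin": 0, "claw": 1}
  ]
}}

```text
time_s: 18.35
ee_pos: [0.5329, 0.0409, 0.0501]
eef_rot: [[0.99, 0.143, 0.0], [0.143, -0.99, -0.0], [0.0, 0.0, -1.0]]
force: [-0.4, -2.7, 4.2]
opening: 0.0181
```

>>> {"method": "send_rows", "body": {
  "series": [
    {"delta_pos": [0, 0, 0.001], "spin": 0, "claw": 1},
    {"delta_pos": [0, 0, 0.002], "spin": 0, "claw": 1},
    {"delta_pos": [0, 0, 0.003], "spin": 0, "claw": 1}
  ]
}}

```text
time_s: 18.73
ee_pos: [0.5328, 0.0409, 0.0471]
eef_rot: [[0.99, 0.143, 0.0], [0.143, -0.99, 0.0], [0.0, -0.0, -1.0]]
force: [0.2, -2.4, 5.4]
opening: 0.0183
```

>>> {"method": "send_rows", "body": {
  "series": [
    {"delta_pos": [0, 0, 0.001], "spin": 0, "claw": 1}
  ]
}}

```text
time_s: 18.85
ee_pos: [0.5328, 0.0409, 0.0461]
eef_rot: [[0.99, 0.143, 0.0], [0.143, -0.99, 0.0], [0.0, -0.0, -1.0]]
force: [0.8, -3.0, 4.8]
opening: 0.0181
```

>>> {"method": "send_rows", "body": {
  "series": [
    {"delta_pos": [0, 0, 0.0008], "spin": 0, "claw": 1}
  ]
}}

```text
time_s: 18.98
ee_pos: [0.5328, 0.0409, 0.0453]
eef_rot: [[0.99, 0.143, 0.0], [0.143, -0.99, 0.0], [0.0, -0.0, -1.0]]
force: [0.6, -2.7, 4.3]
opening: 0.018
```

>>> {"method": "send_rows", "body": {
  "series": [
    {"delta_pos": [0, 0, 0.0006], "spin": 0, "claw": 1}
  ]
}}

```text
time_s: 19.1
ee_pos: [0.5328, 0.0409, 0.0447]
eef_rot: [[0.99, 0.143, 0.0], [0.143, -0.99, 0.0], [0.0, -0.0, -1.0]]
force: [0.4, -2.3, 5.5]
opening: 0.018
```

>>> {"method": "send_rows", "body": {
  "series": [
    {"delta_pos": [0, 0, 0.0006], "spin": 0, "claw": 1}
  ]
}}

```text
time_s: 19.23
ee_pos: [0.5328, 0.0409, 0.0441]
eef_rot: [[0.99, 0.143, 0.0], [0.143, -0.99, -0.0], [0.0, 0.0, -1.0]]
force: [0.9, -2.9, 5.9]
opening: 0.0179
```

>>> {"method": "send_rows", "body": {
  "series": [
    {"delta_pos": [0, 0, 0.0005], "spin": 0, "claw": 1}
  ]
}}

```text
time_s: 19.35
ee_pos: [0.5329, 0.0409, 0.044]
eef_rot: [[0.99, 0.143, 0.0], [0.143, -0.99, -0.0], [0.0, 0.0, -1.0]]
force: [-0.8, -3.4, 10.7]
opening: 0.0175
```

>>> {"method": "send_rows", "body": {
  "series": [
    {"delta_pos": [0, 0, 0.0005], "spin": 0, "claw": 1}
  ]
}}

```text
time_s: 19.48
ee_pos: [0.533, 0.0408, 0.0439]
eef_rot: [[0.99, 0.143, 0.001], [0.143, -0.99, -0.0], [0.001, 0.0, -1.0]]
force: [-2.6, -2.7, 15.1]
opening: 0.0183
```

Collar seated: z stopped at 0.044 as predicted and Fz rose to 15 N. Releasing.

>>> {"method": "send_rows", "body": {
  "series": [
    {"delta_pos": [0, 0, 0], "spin": 0, "claw": 0.4},
    {"delta_pos": [0, 0, 0], "spin": 0, "claw": 0.4},
    {"delta_pos": [0, 0, 0], "spin": 0, "claw": 0.4},
    {"delta_pos": [0, 0, 0], "spin": 0, "claw": 0.4}
  ]
}}

```text
time_s: 19.98
ee_pos: [0.5326, 0.041, 0.0429]
eef_rot: [[0.99, 0.143, -0.001], [0.143, -0.99, 0.0], [-0.001, -0.0, -1.0]]
force: [0.2, -0.2, 0.7]
opening: 0.051
```

```bash
python3 look.py 4
```

```text
20.075 [0.5327 0.041  0.043 ] 0.05137795489386809 [-0.7  0.5  0.4] [-0.02 -0.01 -0.01]
[[0.9897, 0.1428, -0.0003], [0.1428, -0.9897, 0.0001], [-0.0003, -0.0002, -1.0]]
tip proj [272.2 203.9] collar [272.6 191.6] [237.6 197.6]
crop origin 242 169 x10
```

View pics/l_4.png

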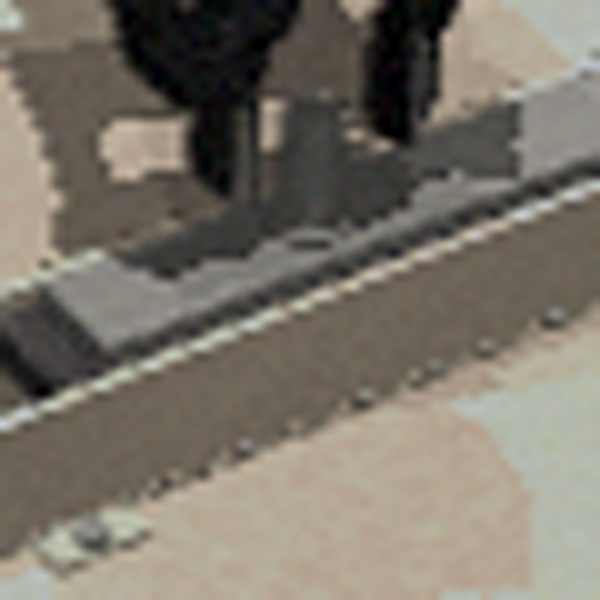

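Collar is on the bar at crop (312,240) and the fingers are clear of the head on both sides. Retreating straight up, then sideways so both cameras can see.

>>> {"method": "send_rows", "body": {
  "series": [
    {"delta_pos": [0, 0, -0.01], "spin": 0, "claw": 0.4},
    {"delta_pos": [0, 0, -0.03], "spin": 0, "claw": 0.4},
    {"delta_pos": [0, 0, -0.06], "spin": 0, "claw": 0.4},
    {"delta_pos": [0, 0, -0.1], "spin": 0, "claw": 0.4},
    {"delta_pos": [0, 0.02, -0.14], "spin": 0, "claw": 0.4},
    {"delta_pos": [0, 0.07, -0.15], "spin": 0, "claw": 0.4},
    {"delta_pos": [0, 0.12, -0.15], "spin": 0, "claw": 0.4},
    {"delta_pos": [-0.03, 0.17, -0.15], "spin": 0, "claw": 0.4},
    {"delta_pos": [-0.06, 0.22, -0.15], "spin": 0, "claw": 0.4},
    {"delta_pos": [-0.06, 0.25, -0.15], "spin": 0, "claw": 0.4}
  ]
}}

```text
time_s: 21.32
ee_pos: [0.5077, -0.2174, 0.1942]
eef_rot: [[0.99, 0.14, 0.0], [0.14, -0.99, -0.001], [0.0, 0.001, -1.0]]
force: [1.4, 0.5, 0.6]
opening: 0.0511
```

Run:
```python
from h import *
s=read_camera("scene");t=read_camera("top")
for z,n in((.052,"collar"),(.088,"top home"),): 
    P=[.5328,.041,z];print(n,proj("scene",P),proj("top",P))
cv2.imwrite("pics/f1.png",cv2.resize(s[160:220,240:320],(800,600),interpolation=cv2.INTER_CUBIC))
cv2.imwrite("pics/f2.png",cv2.resize(t[165:230,160:290],(800,400),interpolation=cv2.INTER_CUBIC))
cv2.imwrite("pics/f3.png",cv2.resize(s,(800,600)))
o=get_obs();print(o["time_s"],o["ee_pos"],np.round(o["force"],1))
```

```text
collar [272.67150421 191.36701408] [236.98001192 196.568763  ]
top home [273.06038405 181.25149329] [236.51910673 195.72730323]
21.425 [ 0.50886815 -0.2178734   0.19361185] [ 0.6  0.3 -0.1]
```

View pics/f1.png

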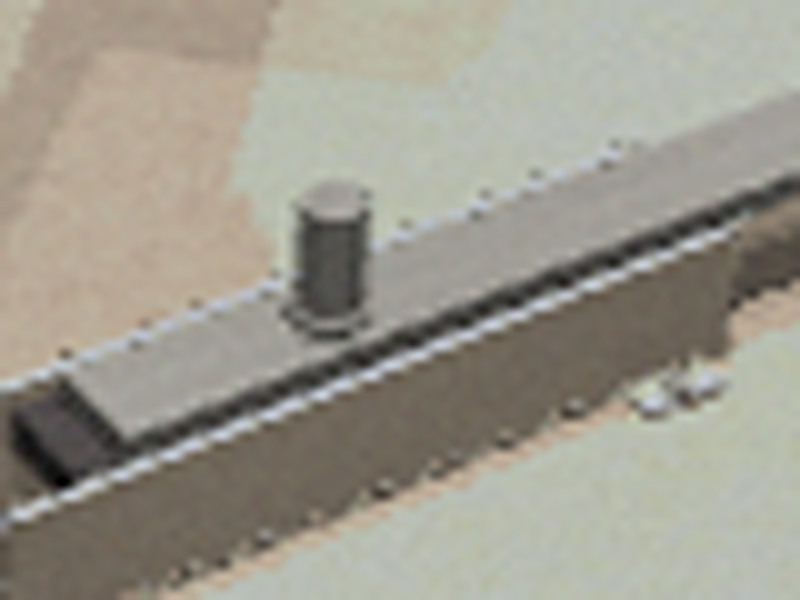

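View pics/f2.png

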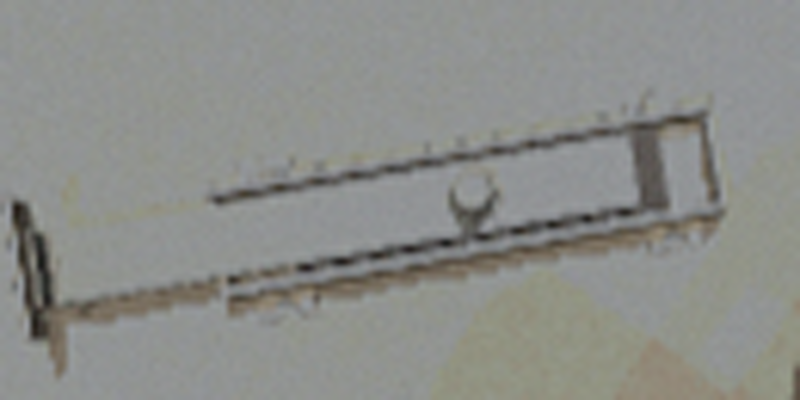

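View pics/f3.png

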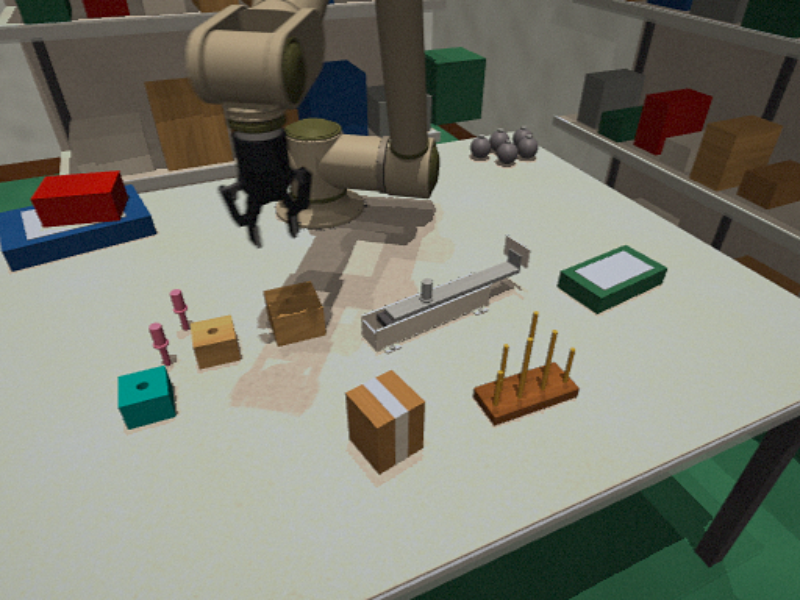

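The pin stands upright and seated: head top at scene (273,180) matches the fully home prediction, and the collar rests flat on the bar at (273,191). The goods are where they were. Settling, then handing in.

>>> {"method": "send_rows", "body": {
  "series": [
    {"delta_pos": [0, 0, 0], "spin": 0, "claw": 0.4},
    {"delta_pos": [0, 0, 0], "spin": 0, "claw": 0.4},
    {"delta_pos": [0, 0, 0], "spin": 0, "claw": 0.4}
  ]
}}

```text
time_s: 21.8
ee_pos: [0.5092, -0.2142, 0.1933]
eef_rot: [[0.99, 0.144, 0.0], [0.144, -0.99, 0.0], [0.0, -0.0, -1.0]]
force: [-0.2, 0.1, -0.5]
opening: 0.0511
```

```bash
python3 -c "
from plant import *
print(sign_off())"
```

```text
the job is handed in; nothing more can be done
None
```

The pin is home: its collar sits on the bar, the gripper has let go, and the arm is clear. I handed the job in at about 21.8 s.

- **Pin and bar:** I took the steel pin from the small wooden holder and put its tip through the bar's hole. It landed on the hidden block at 42 mm. I then slid the bar about 33 mm towards the ticket plate under 5–6 N of downward force until the tip dropped in.
- **Seating:** The spring jaws took about 3–7 N, and the collar stopped at the expected height. The highest downward force I read was about 15 N.
- **Last checks:** The pictures show the pin upright with its head at the fully home height, to within about a millimetre. The goods around the rail look unmoved, and the force on the tool is about zero.

Three readings disagreed with the description:
- **Fingertips:** They stood higher than the stated TCP implied, so the first grip caught only the top of the head. I opened and gripped again 18 mm lower.
- **Opening reading:** It showed 18 mm on the 20 mm head.
- **Spring jaws:** I first felt them with the tip about 24 mm into the block, not 16 mm.

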